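# Trip-angle check of a tilt probe on a sprung stud

### The arm

A 7-joint arm with a two-finger parallel gripper is mounted at the origin on a cart in front of the work surface, level with it; the furniture and walls round the work are solid. World frame = base frame: x ahead of the robot, y to its left, z up, the work surface at z = 0. Lengths are in mm, angles in rad, forces in N, time in s.
With the tool pointing down it reaches from about 400 to 875 mm from the base axis. Payload 4.4 kg.
Tool frame: the origin (TCP) lies midway between the tips of the shut fingers; the grasp point (between the pads) lies 19 mm behind it; z points along the fingers, y is the line along which they close (so a half turn about z gives the same grasp; the last joint's range is limited). The gripper opens to 85 mm and grips with 20 to 120 N. Pads are 22 mm wide; open, the fingers measure 114 mm over their backs; the gripper's body (76 mm by 85 mm) begins 54 mm behind the grasp point. The pads swing forward as they close: fully open they stand 13 mm farther back than shut.
Start: joints at [-1.39, 0.628, 0.038, 1.517, -0.027, 0.996, -0.02], TCP at [158.77, 630.325, 208.213] pointing down, gripper open.
Joint ranges: [-3.06, 3.06], [-0.37, 2.12], [-1.25, 1.32], [0.18, 2.47], [-1.1, 4.24], [0.23, 1.98], [-2.94, 2.94]. Speed limits (rad/s): [2.57, 2.57, 3.14, 3.14, 3.14, 3.14, 3.14].

### API

Orientations are given as [roll, pitch, yaw] about the fixed x, y, z axes, in that order (R = Rz(yaw) Ry(pitch) Rx(roll)).
In Python, from cell import monitor, cams, ctrl gives the robot as it stands.
- The arm moves only by the tool drive_tool, never from a script. Its argument "motion" is a list of rows, each an object with "fingers": the opening, from 0 (shut) to 1 (fully open); "linear": the shift along the tool's x, y, z in m, a list of three; "twist": the turn about the tool's z in rad. In form: [{"fingers": fingers, "linear": [x, y, z], "twist": twist}, ...]. A call has 1 to 5 rows; each row shifts and turns the commanded pose from where the row before left it, along the tool's axes as they then stand; what a row does not reach is not made up. A row lasts 1/12 s, in which the tool goes at most 41.7 mm and 7.16 degrees, less where a joint would pass 70% of its speed; a pose out of reach is approached as far as the arm can. A call with a gripper value outside its range is refused whole. The fingers move at their own pace and stop on an object; the grip force is fixed at half the most. Time passes only in rows, so rows that do not move let the fingers close. It gives the time, the measured TCP pose, the force, the opening and the grip force at its end, in the units of the state.
- monitor.read_state(): the state, without advancing time (a new reading comes with each control period).
- cams.get_image(name): name is "scene" or "side" or "wrist"; returns a dict with "color" (480x640x3 uint8, blue, green, red), "K" (3x3 intrinsics, pixels), "k1" (the pictures are not rectified: a ray, as slopes to the right and down, at radius r is drawn at 1 + k1 r^2 times it, then the intrinsics apply), "R" (3x3) and "t" (3): a world point X has camera coordinates R X + t. Camera axes: x right, y down, z forward; pixel columns grow to the right and rows downward; lengths in mm; the calibration is good to about 2 mm. A picture is of the moment at which its call begins. There is no depth.
- ctrl.finish_job(): hands the job in; it is judged then, once.
The state is a dict: "clock": time; "qpos": joint angles; "qd": joint speeds; "tau": joint torques, N m; "eef_pos": TCP position; "tool_rot": TCP orientation; "force": force on the tool from outside, world axes, zero at the start; "torque": the same for the moment, N m; "width": finger opening in mm; "gripper_force": force on a finger pad.
Only numpy, scipy, OpenCV 4.12 (cv2) and the standard library are available. Lean on these libraries where they do the work, as an engineer would, in place of code of your own. Each camera call takes 0.05 s, during which the arm holds its last target. There are 200 camera calls.

### The job

Check the trip angle of the tilt probe that has the round angle gauge clamped to it. Draw that probe up out of its rack, stand its round nose in the dished stud of the test block with the stud pressed part of the way down but not onto its stop, and hold the probe upright there for a moment so that the gauge's swinging pointer comes to rest at zero. Then, with the nose still pressed in the dish and the dial face upright, rock the probe sideways until the pointer settles in the gap of the two-pronged set mark on the dial's rim, and finish holding it there, still gripped and motionless, for the reading; leave the plain probe in the rack and the meter on the bench undisturbed.

Things in the scene. Friction and masses are not known exactly. Their poses are not given: they have to be found in the camera images.
- probe: The tilt probe with the round gauge: about 0.34 kg, 216 mm tall, loose, nose down in one of the rack's two places. Origin: lowest point of its nose; z up its axis; the dial faces its -x (at the start roughly towards the robot), +y is left as one looks at the dial. Nose and stem 18 mm thick up to z = 35 mm, tube of diameter 26 mm from z = 39 to 161 mm.
- probe_head (a point): Where to grip the probe: on its axis, z = 190 mm, in its square grey head, 28 x 28 mm (faces along the probe's x and y), z = 162 to 206 mm. A cap of diameter 21 mm stands on it up to z = 216 mm. Its axes are those of the probe.
- probe_nose (a point): Centre of the probe's ball nose (radius 9 mm), on its axis 9 mm above its lowest point. The probe rocks about this point once it stands in the dish. Its axes are those of the probe.
- dial_centre (a point): Pivot of the pointer: x = -30, y = 0, z = 118 mm on the probe. The gauge is a drum of diameter 92 mm with its axis along the probe's x, from x = -10 to -33 mm, z = 72 to 164 mm; white face with black scale lines every 5 degrees, zero at the top.
- pointer (a joint): Swinging pointer, rad: weighted needle on a free pivot, bob below, 35 mm needle up. It hangs plumb and swings for about 1 s after a movement. 0: at the scale's zero (probe upright). Positive: needle left of the zero as one looks at the dial; leaning the probe's head to the right (its -y, turning about its +x) by an angle makes it read plus that angle.
- pointer_tip (a point): Point on the needle 34 mm from the dial's centre, close to its tip.
- mark (a joint): Set mark, rad: a small dark gate of two prongs with a 5 mm gap on the dial's rim, set by hand before the job and stiff; always left of the zero as one looks at the dial, at 0.17 to 0.40. Same zero and sign as the pointer. It lies inside the bezel; do not move it.
- mark_gap (a point): Middle of the gap between the set mark's prongs, 34 mm from the dial's centre.
- stud (a joint): How far the sprung stud is pressed down, m: 0 free, 0.010 on its stop. The spring takes about 2 N to start and 9 N at the stop.
- stud_seat (a point): Where the centre of the probe's nose lies when seated in the stud's dish: 64 mm above the bench with the stud free; it goes down with the stud. The dish is a brass cone, mouth 24 mm wide, rim 66 mm above the bench, that centres the nose. It stands in the middle of the fixed test block: base 125 x 105 mm, 14 mm high, block 62 x 56 mm, 36 mm high.
- rack: Aluminium rack for two probes, fixed, 78 x 200 mm, 70 mm high. Origin: centre of its underside, z up, long side along y. Places at y = +55 and -55 mm: a 31 mm hole in the top plate (z = 60 to 70 mm) and a 21 mm socket in the foot with its floor at z = 6 mm, where the nose stands. A probe is clear when raised 66 mm.
- plain_probe: A second probe of the same shape without a gauge, in the rack's other place. Origin: lowest point of its nose, z up. Its top is 222 mm above the bench, so the other probe is carried round it, not over it. To be left alone.
- multimeter: Hand meter, 157 x 77 x 47 mm, lying on the bench. Origin: centre of its underside. To be left alone.
Not all that is in view belongs to the job. Of the things that look like the part that bears stud, the larger one is meant.

How it is judged:
By the outcome, as a careful person would: the job done as asked, in the order asked, and still so for the second after the job is handed in, while the arm keeps its last pose, push and grip.
It also fails if it takes over 54 s, if anything falls off the work surface, if the arm or the gripper's body presses on something with over 40 N, if the wrist force passes 120 N, or if a joint passes its speed limit or range.

## Working session

There is one attempt and no reset: what is moved stays moved. The work goes in short steps, Python scripts to look and compute and a tool call to move; the robot and the scene stay as the last step left them, time stands still between calls to the robot, and variables do not carry over. Pictures are saved under pics/ and viewed, at most 10 in all, crops included, and the job is handed in when it is done.

Besides the shell and the picture viewer there is one more tool, called as a command line: name --argument value ..., lists and objects as JSON in quotes. drive_tool: Moves the arm, as the interface text tells. Its arguments: {"type":"object","properties":{"motion":{"type":"array"}},"required":["motion"]}

```bash
ls; mkdir -p pics; cat > h.py <<'E'
import numpy as np, cv2
from cell import monitor, cams, ctrl
from scipy.spatial.transform import Rotation as Ro
def proj(im,X):
    c=np.atleast_2d(X)@np.array(im["R"]).T+np.array(im["t"]); s=c[:,:2]/c[:,2:]
    s=s*(1+im["k1"]*(s**2).sum(1,keepdims=True)); K=np.array(im["K"])
    return s@K[:2,:2].T+K[:2,2]
def ray(im,p):
    K=np.array(im["K"]); d=(np.array(p,float)-K[:2,2])/[K[0,0],K[1,1]]; s=d.copy()
    for _ in range(30): s=d/(1+im["k1"]*(s@s))
    R=np.array(im["R"]); v=R.T@np.r_[s,1]; return -R.T@np.array(im["t"]), v/np.linalg.norm(v)
def onz(im,p,z):
    o,v=ray(im,p); return o+v*(z-o[2])/v[2]
def tri(l):
    A=0;b=0
    for im,p in l:
        o,v=ray(im,p); M=np.eye(3)-np.outer(v,v); A=A+M; b=b+M@o
    return np.linalg.solve(A,b)
def save(n,f,crop=None,s=1):
    im=cams.get_image(n); c=im["color"]
    if crop: x,y,w,h=crop; c=c[y:y+h,x:x+w]
    cv2.imwrite("pics/"+f,cv2.resize(c,None,fx=s,fy=s,interpolation=cv2.INTER_CUBIC)); np.save("pics/"+f[:-4]+".npy",im,allow_pickle=True); return im
def load(f): return np.load("pics/"+f+".npy",allow_pickle=True).item()
E
python3 - <<'E'
from h import *
print(monitor.read_state())
for n in("scene","side"):
    im=save(n,n+"0.png"); print(n,np.array(im["K"]).tolist(),im["k1"],(-np.array(im["R"]).T@np.array(im["t"])).round(),np.array(im["R"])[2].round(2))
E
```

```text
pics
{'clock': 0.0, 'qpos': array([-1.38979974,  0.6293187 ,  0.03844885,  1.51838103, -0.02698573,
        0.99632072, -0.01999525]), 'qd': array([ 6.41941792e-04,  6.10377004e-05, -1.72296385e-03,  1.82857517e-03,
        2.40094202e-04,  2.22994695e-03,  1.72515962e-03]), 'tau': array([-5.53980335e-04, -5.63407195e+01,  1.22596655e+00, -1.93456417e+01,
        1.09462984e-02,  1.02675083e-02,  1.06324259e-05]), 'eef_pos': array([158.60893   , 629.64888398, 207.3028829 ]), 'tool_rot': array([-3.13968348e+00,  4.02563003e-05,  2.89480274e+00]), 'force': array([-0.22810126, -0.06311828,  0.52835161]), 'torque': array([-0.03405472, -0.0275289 , -0.02390857]), 'gripper_force': 0.0, 'width': 85.04167378965191}
scene [[566.1538887050748, 0.0, 301.8414873647906], [0.0, 566.1538887050748, 229.52487103266566], [0.0, 0.0, 1.0]] -0.113577442242867 [ 526.  570. 1142.] [ 0.03 -0.56 -0.82]
side [[440.74271205323896, 0.0, 320.2663778802383], [0.0, 440.74271205323896, 243.4719282928629], [0.0, 0.0, 1.0]] -0.08726241437105875 [213. 656. 511.] [ 0.36 -0.84 -0.39]
```

View pics/scene0.png

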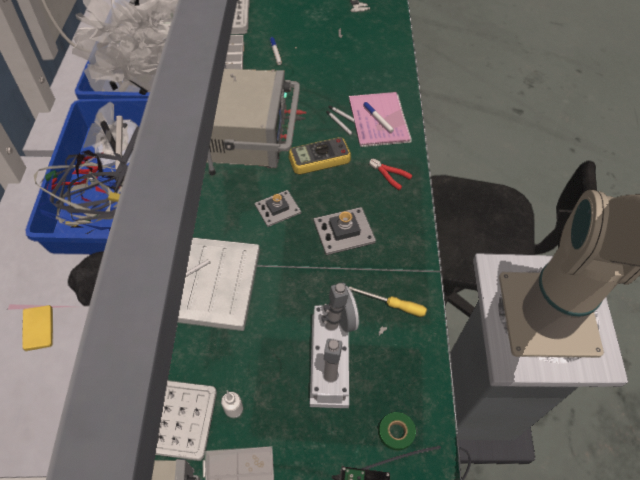

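View pics/side0.png

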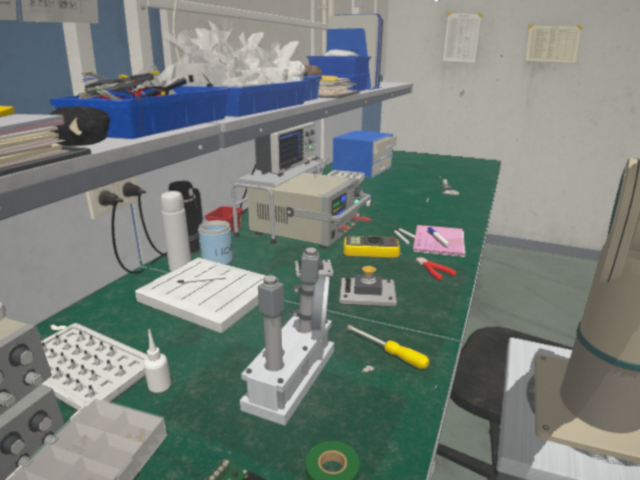

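The scene view shows the rack around (330,355), the gauged probe's head at (340,290), the large test block at (345,228) and the meter at (320,155). The side view shows the same rack, with its probes at (270,285) and (310,255) and the block at (368,290).

```bash
python3 - <<'E'
from h import *
a=load("scene0")["color"][190:415,245:395]; b=load("side0")["color"][235:425,235:405]
a=cv2.resize(a,(400,600),interpolation=cv2.INTER_CUBIC); b=cv2.resize(b,(400,447),interpolation=cv2.INTER_CUBIC)
b=np.vstack([b,np.zeros((153,400,3),np.uint8)])
cv2.imwrite("pics/z.png",np.hstack([a,b]))
im=load("scene0")
for p,z in[((345,228),14),((345,217),70),((340,288),218),((333,344),218),((320,155),40)]: print(p,onz(im,p,z).round(1))
im=load("side0")
for p,z in[((369,269),66),((310,252),222),((270,281),222)]: print(p,onz(im,p,z).round(1))
E
```

```text
(345, 228) [ 461.1 -210.3   14. ]
(345, 217) [ 464.2 -202.7   70. ]
(340, 288) [482.3  66.1 218. ]
(333, 344) [494.  177.6 218. ]
(320, 155) [ 526.7 -420.7   40. ]
(369, 269) [ 464.  -209.4   66. ]
(310, 252) [480.5  74.1 222. ]
(270, 281) [490.4 185.9 222. ]
```

View pics/z.png

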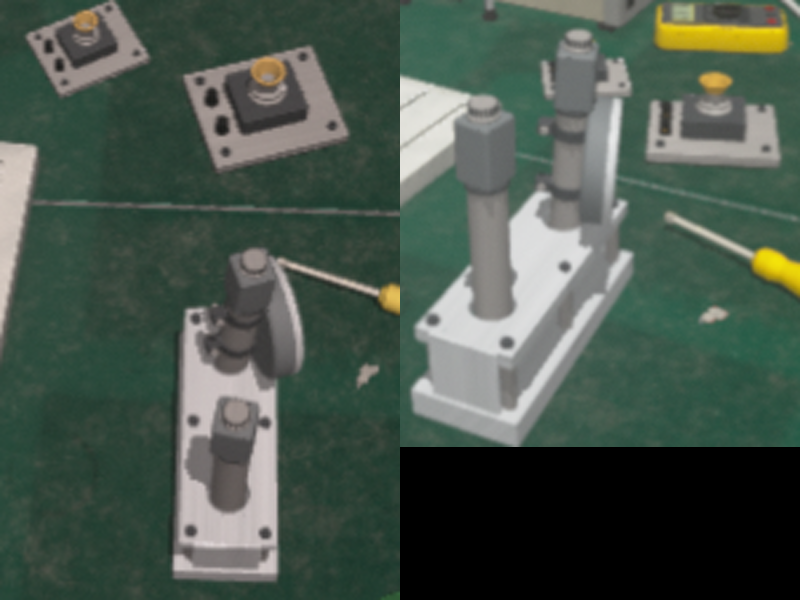

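The crop shows the gauged probe's cap at scene (341,287.5) / side (310.6,252), the plain cap at (333.9,344.5) / (271.1,280), and the dish rim at (345.1,217) / (368.9,269).

```bash
python3 - <<'E'
from h import *
a=load("scene0");b=load("side0")
for n,p,q in[("cap",(341,287.5),(310.6,252)),("plain",(333.9,344.5),(271.1,280)),("dish",(345.1,217),(368.9,269))]:
    X=tri([(a,p),(b,q)]); print(n,X.round(1),(proj(a,X)-p).round(1),(proj(b,X)-q).round(1))
f=lambda u,v:(245+u/2.667,190+v/2.667)
for u,v in[(196,318),(190,530),(265,533),(193,421),(265,423)]: print(onz(a,f(u,v),70).round(1))
print("block base corners",[onz(a,f(*c),14).round(0).tolist() for c in((185,75),(312,48),(348,133),(222,168))])
w=cams.get_image("wrist"); s=monitor.read_state()
R=Ro.from_euler("xyz",s["tool_rot"]).as_matrix(); c=-np.array(w["R"]).T@w["t"]
print("cam in tool",(R.T@(c-s["eef_pos"])).round(1),"axes\n",(R.T@np.array(w["R"]).T).round(3),np.array(w["K"])[0,0],w["k1"])
E
```

```text
cap [481.6  66.5 219.2] [[-0.6  0.4]] [[ 0.7 -0.3]]
plain [492.5 179.2 219.8] [[ 0. -0.]] [[-0.  0.]]
dish [ 463.3 -204.5   68.2] [[ 0.2 -0.1]] [[-0.3  0.1]]
[520.2  37.5  70. ]
[520.3 209.1  70. ]
[465.8 209.5  70. ]
[520.3 124.1  70. ]
[465.9 123.8  70. ]
block base corners [[536.0, -237.0, 14.0], [419.0, -272.0, 14.0], [388.0, -178.0, 14.0], [501.0, -138.0, 14.0]]
cam in tool [  77.8   -0.  -165.2] axes
 [[ 0.002 -0.953 -0.304]
 [ 1.     0.002  0.   ]
 [ 0.001 -0.304  0.953]] 371.9441683215331 -0.058616250160994164
```

drive_tool --motion '[{"fingers": 1,"linear": [0,0,-0.005],"twist": 0.11},{"fingers": 1,"linear": [0,0,-0.005],"twist": 0.11},{"fingers": 1,"linear": [0,0,-0.005],"twist": 0.11},{"fingers": 1,"linear": [0,0,-0.005],"twist": 0.11},{"fingers": 1,"linear": [0,0,-0.005],"twist": 0.11}]'

```text
clock: 0.57
eef_pos: [158.6, 630.1, 233.0]
tool_rot: [-3.141, 0.0, 2.339]
force: [-0.8, -0.3, 0.3]
width: 85.5
gripper_force: 0.0
```

drive_tool --motion '[{"fingers": 1,"linear": [0,0,-0.005],"twist": 0.11},{"fingers": 1,"linear": [0,0,-0.005],"twist": 0.11},{"fingers": 1,"linear": [0,0,-0.005],"twist": 0.11},{"fingers": 1,"linear": [0,0,-0.005],"twist": 0.11},{"fingers": 1,"linear": [0,0,-0.005],"twist": 0.11}]'

```text
clock: 0.98
eef_pos: [158.6, 630.1, 258.1]
tool_rot: [-3.141, 0.001, 1.789]
force: [1.2, 0.2, -0.5]
width: 85.6
gripper_force: 0.0
```

drive_tool --motion '[{"fingers": 1,"linear": [0,0,-0.005],"twist": 0.11},{"fingers": 1,"linear": [0,0,-0.005],"twist": 0.11},{"fingers": 1,"linear": [-0.031,0.018,0],"twist": 0},{"fingers": 1,"linear": [-0.031,0.018,0],"twist": 0},{"fingers": 1,"linear": [-0.031,0.018,0],"twist": 0}]'

```text
clock: 1.4
eef_pos: [213.2, 536.3, 267.6]
tool_rot: [3.141, 0.001, 1.576]
force: [1.2, -0.1, 0.9]
width: 85.6
gripper_force: 0.0
```

drive_tool --motion '[{"fingers": 1,"linear": [-0.031,0.018,0],"twist": 0},{"fingers": 1,"linear": [-0.031,0.018,0],"twist": 0},{"fingers": 1,"linear": [-0.031,0.018,0],"twist": 0},{"fingers": 1,"linear": [-0.031,0.018,0],"twist": 0},{"fingers": 1,"linear": [-0.031,0.018,0],"twist": 0}]'

```text
clock: 1.82
eef_pos: [304.1, 381.2, 268.1]
tool_rot: [-3.141, 0.0, 1.575]
force: [0.7, -0.4, 0.4]
width: 85.4
gripper_force: 0.0
```

drive_tool --motion '[{"fingers": 1,"linear": [-0.031,0.018,0],"twist": 0},{"fingers": 1,"linear": [-0.031,0.018,0],"twist": 0},{"fingers": 1,"linear": [-0.031,0.018,0],"twist": 0},{"fingers": 1,"linear": [-0.031,0.018,0],"twist": 0},{"fingers": 1,"linear": [-0.031,0.018,0],"twist": 0}]'

```text
clock: 2.23
eef_pos: [394.7, 226.7, 268.2]
tool_rot: [-3.141, -0.0, 1.575]
force: [0.1, 0.9, -0.3]
width: 85.7
gripper_force: 0.0
```

drive_tool --motion '[{"fingers": 1,"linear": [-0.032,0.0195,0],"twist": 0},{"fingers": 1,"linear": [-0.032,0.0195,0],"twist": 0},{"fingers": 1,"linear": [-0.032,0.0195,0],"twist": 0},{"fingers": 1,"linear": [-0.032,0.0195,0],"twist": 0},{"fingers": 1,"linear": [-0.032,0.0195,0],"twist": 0}]'

```text
clock: 2.65
eef_pos: [493.0, 67.1, 268.2]
tool_rot: [-3.141, -0.0, 1.575]
force: [0.5, 0.8, -0.3]
width: 85.5
gripper_force: 0.0
```

```bash
python3 - <<'E'
from h import *
im=save("wrist","w1.png"); s=monitor.read_state(); print(s["eef_pos"],s["qpos"].round(2))
for X in([481.6,66.5,222],[484,67,212],[493,68.5,70],[493,178.5,222]): print(X,proj(im,X).round(0))
E
```

```text
[497.303224    58.13125041 268.96332619] [-0.58  0.38  0.56  1.86 -0.23  0.96  0.08]
[481.6, 66.5, 222] [[299. 256.]]
[484, 67, 212] [[304. 250.]]
[493, 68.5, 70] [[318. 201.]]
[493, 178.5, 222] [[319.  55.]]
```

View pics/w1.png

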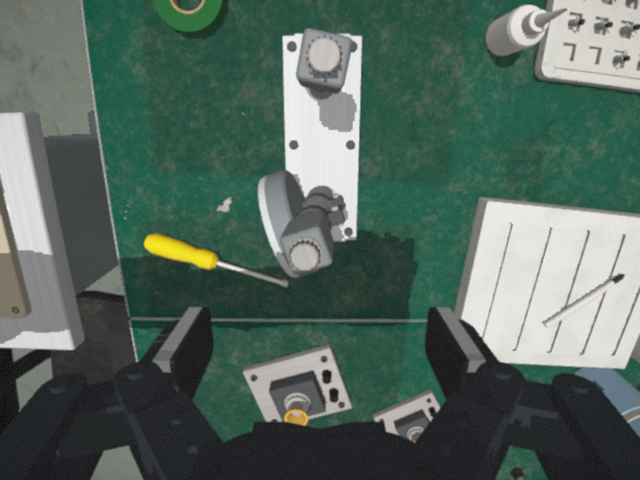

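Wrist view: the gauged probe's cap is at (304,256) with its dial at (280,220), visibly yawed, and the plain cap is at (324,55). I'll zoom in for the yaw.

```bash
python3 - <<'E'
from h import *
im=load("w1"); c=im["color"][165:285,250:360]
cv2.imwrite("pics/w1z.png",cv2.resize(c,None,fx=5,fy=5,interpolation=cv2.INTER_CUBIC))
s=monitor.read_state(); print(s["clock"],s["eef_pos"],s["qd"].round(3))
E
```

```text
2.7 [497.303224    58.13125041 268.96332619] [-0.07  -0.039  0.015  0.048  0.03  -0.007 -0.182]
```

View pics/w1z.png

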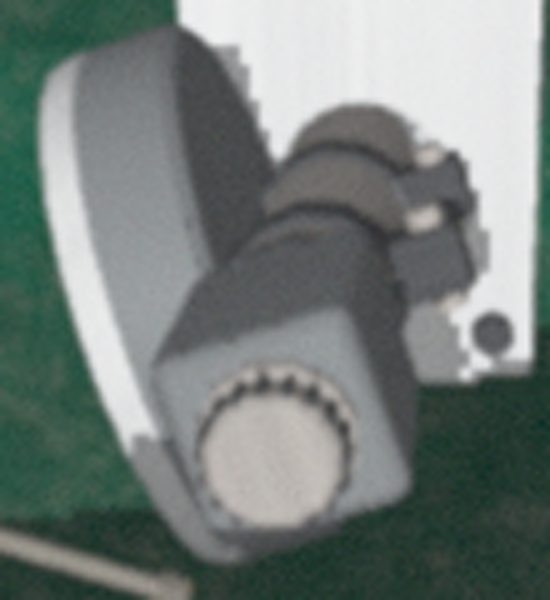

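The zoom shows the head-top corners at crop (155,370), (345,310), (412,475) and (225,530), so the probe is yawed by roughly +20°.

```bash
python3 - <<'E'
from h import *
im=load("w1"); P=[onz(im,(250+u/5,165+v/5),212)for u,v in((155,370),(345,310),(412,475),(225,530))]
P=np.array(P); print(P.round(1),P.mean(0).round(1))
for i in range(4):
    d=P[(i+1)%4]-P[i]; print(np.linalg.norm(d).round(1),np.degrees(np.arctan2(d[1],d[0])).round(1))
print("cap",onz(im,(250+277/5,165+458/5),222).round(1))
print("rack screws",onz(im,(250+491/5,165+333/5),70).round(1),onz(im,(350,145),70).round(1),onz(im,(294,145),70).round(1),"plain",onz(im,(325,54),222).round(1))
E
```

```text
[[469.7  74.2 212. ]
 [493.4  82.1 212. ]
 [502.   60.3 212. ]
 [478.1  52.6 212. ]] [485.8  67.3 212. ]
25.0 18.5
23.4 -68.3
25.1 -162.1
23.2 111.5
cap [485.2  66.3 222. ]
rack screws [523.5  37.1  70. ] [522.7 123.2  70. ] [469.4 122.9  70. ] plain [495.9 178.8 222. ]
```

drive_tool --motion '[{"fingers": 1,"linear": [0,0,0],"twist": -0.11},{"fingers": 1,"linear": [0,0,0],"twist": -0.11},{"fingers": 1,"linear": [0,0,0],"twist": -0.11},{"fingers": 1,"linear": [0,0,0],"twist": 0},{"fingers": 1,"linear": [0,0,0],"twist": 0}]'

```text
clock: 3.12
eef_pos: [492.3, 68.7, 268.1]
tool_rot: [-3.141, -0.0, 1.902]
force: [0.8, 0.6, 0.6]
width: 85.4
gripper_force: 0.0
```

drive_tool --motion '[{"fingers": 1,"linear": [-0.001,0.0015,0.022],"twist": -0.015},{"fingers": 1,"linear": [0,0,0.022],"twist": 0},{"fingers": 1,"linear": [0,0,0.022],"twist": 0},{"fingers": 1,"linear": [0,0,0.022],"twist": 0},{"fingers": 1,"linear": [0,0,0.004],"twist": 0}]'

```text
clock: 3.53
eef_pos: [491.7, 68.3, 173.3]
tool_rot: [-3.136, -0.001, 1.918]
force: [-1.0, 0.8, -0.7]
width: 85.4
gripper_force: 0.0
```

drive_tool --motion '[{"fingers": 0.5,"linear": [0,0,0],"twist": 0},{"fingers": 0.5,"linear": [0,0,0],"twist": 0},{"fingers": 0.5,"linear": [0,0,0],"twist": 0},{"fingers": 0.5,"linear": [0,0,0],"twist": 0},{"fingers": 0.5,"linear": [0,0,0],"twist": 0}]'

```text
clock: 3.95
eef_pos: [494.9, 68.3, 177.2]
tool_rot: [3.14, 0.0, 1.92]
force: [0.2, 0.1, 1.0]
width: 42.4
gripper_force: 0.0
```

drive_tool --motion '[{"fingers": 0,"linear": [0,0,0],"twist": 0},{"fingers": 0,"linear": [0,0,0],"twist": 0},{"fingers": 0,"linear": [0,0,0],"twist": 0},{"fingers": 0,"linear": [0,0,0],"twist": 0},{"fingers": 0,"linear": [0,0,0],"twist": 0}]'

```text
clock: 4.37
eef_pos: [494.9, 68.2, 176.9]
tool_rot: [3.14, 0.0, 1.92]
force: [-0.9, 0.8, 7.6]
width: 26.3
gripper_force: 60.3
```

drive_tool --motion '[{"fingers": 0,"linear": [0,0,-0.01],"twist": 0},{"fingers": 0,"linear": [0,0,-0.02],"twist": 0},{"fingers": 0,"linear": [0,0,-0.02],"twist": 0},{"fingers": 0,"linear": [0,0,-0.02],"twist": 0},{"fingers": 0,"linear": [0,0,-0.02],"twist": 0}]'

```text
clock: 4.78
eef_pos: [493.5, 68.0, 267.1]
tool_rot: [-3.14, -0.0, 1.919]
force: [0.6, 0.1, -3.7]
width: 26.0
gripper_force: 59.8
```

drive_tool --motion '[{"fingers": 0,"linear": [0,0,-0.005],"twist": 0},{"fingers": 0,"linear": [0,0,0],"twist": 0},{"fingers": 0,"linear": [0,0,0],"twist": 0}]'

```text
clock: 5.03
eef_pos: [493.5, 68.3, 270.5]
tool_rot: [-3.14, -0.0, 1.92]
force: [-0.6, 0.5, -2.7]
width: 26.6
gripper_force: 59.7
```

```bash
python3 - <<'E'
from h import *
a=save("scene","s2.png"); b=save("side","d2.png"); s=monitor.read_state(); print(s["eef_pos"],s["force"],s["width"])
A=cv2.resize(a["color"][190:415,245:395],(400,600),interpolation=2); B=cv2.resize(b["color"][180:405,235:385],(400,600),interpolation=2)
cv2.imwrite("pics/lift.png",np.hstack([A,B]))
E
```

```text
[493.08231694  68.14312614 269.85907933] [ 0.35115967 -0.3437532  -3.63182809] 26.051919428075035
```

View pics/lift.png

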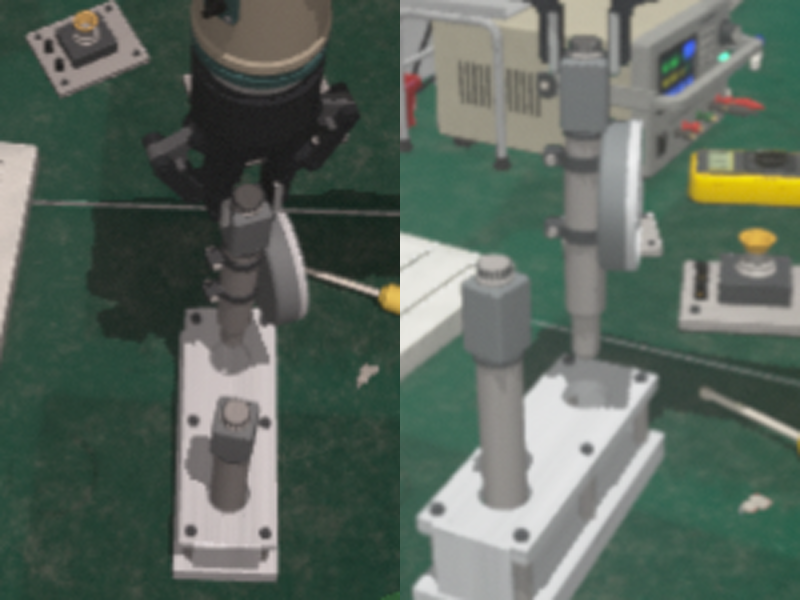

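The lift view shows the probe clear of the rack and hanging straight (cap at crop (248,193) / (586,43), nose at (587,358)), with the plain probe untouched. Next I carry it round to face the side camera and read the set mark.

drive_tool --motion '[{"fingers": 0,"linear": [0.0135,-0.0225,0],"twist": 0},{"fingers": 0,"linear": [0.0135,-0.0225,0],"twist": 0},{"fingers": 0,"linear": [0.0135,-0.0225,0],"twist": 0},{"fingers": 0,"linear": [0.0135,-0.0225,0],"twist": 0},{"fingers": 0,"linear": [0.028,0.0025,-0.01],"twist": 0}]'

```text
clock: 5.55
eef_pos: [376.9, 110.5, 278.5]
tool_rot: [-3.129, 0.001, 1.914]
force: [-0.3, 0.2, -3.9]
width: 26.2
gripper_force: 60.2
```

drive_tool --motion '[{"fingers": 0,"linear": [0.028,0.0025,-0.01],"twist": 0},{"fingers": 0,"linear": [0.028,0.0025,-0.01],"twist": 0},{"fingers": 0,"linear": [0.028,0.0025,-0.01],"twist": 0},{"fingers": 0,"linear": [0.028,0.0025,-0.01],"twist": 0},{"fingers": 0,"linear": [0.028,0.0025,-0.01],"twist": 0}]'

```text
clock: 5.97
eef_pos: [346.6, 252.0, 330.7]
tool_rot: [-3.139, 0.001, 1.92]
force: [0.9, 0.7, -3.1]
width: 26.3
gripper_force: 60.2
```

drive_tool --motion '[{"fingers": 0,"linear": [0.028,0.0025,-0.01],"twist": 0},{"fingers": 0,"linear": [0.028,0.0025,-0.01],"twist": 0},{"fingers": 0,"linear": [0.028,0.0025,-0.01],"twist": 0},{"fingers": 0,"linear": [0.028,0.0025,-0.01],"twist": 0},{"fingers": 0,"linear": [0,0,0],"twist": 0.1}]'

```text
clock: 6.38
eef_pos: [316.3, 366.8, 371.3]
tool_rot: [3.141, -0.005, 1.827]
force: [0.3, 0.4, -2.4]
width: 26.0
gripper_force: 60.2
```

drive_tool --motion '[{"fingers": 0,"linear": [0,0,0],"twist": 0.11},{"fingers": 0,"linear": [0,0,0],"twist": 0.11},{"fingers": 0,"linear": [0,0,0],"twist": 0.11},{"fingers": 0,"linear": [0,0,0],"twist": 0.11},{"fingers": 0,"linear": [0,0,0],"twist": 0.11}]'

```text
clock: 6.8
eef_pos: [318.5, 359.3, 369.7]
tool_rot: [-3.141, 0.003, 1.264]
force: [-0.3, -0.2, -2.7]
width: 26.1
gripper_force: 60.2
```

drive_tool --motion '[{"fingers": 0,"linear": [0,0,0],"twist": 0.11},{"fingers": 0,"linear": [0,0,0],"twist": 0.11},{"fingers": 0,"linear": [0,0,0],"twist": 0.11},{"fingers": 0,"linear": [0,0,0],"twist": 0.11},{"fingers": 0,"linear": [0,0,0],"twist": 0.11}]'

```text
clock: 7.22
eef_pos: [318.4, 359.3, 369.8]
tool_rot: [3.141, 0.003, 0.714]
force: [0.6, -0.2, -2.4]
width: 25.7
gripper_force: 60.2
```

drive_tool --motion '[{"fingers": 0,"linear": [0,0,0],"twist": 0},{"fingers": 0,"linear": [0,0,0],"twist": 0},{"fingers": 0,"linear": [0,0,0],"twist": 0},{"fingers": 0,"linear": [0,0,0],"twist": 0},{"fingers": 0,"linear": [0,0,0],"twist": 0}]'

```text
clock: 7.63
eef_pos: [319.0, 359.7, 371.0]
tool_rot: [3.142, 0.0, 0.721]
force: [-0.3, -0.3, -3.2]
width: 26.2
gripper_force: 60.2
```

drive_tool --motion '[{"fingers": 0,"linear": [0,0,0],"twist": 0},{"fingers": 0,"linear": [0,0,0],"twist": 0},{"fingers": 0,"linear": [0,0,0],"twist": 0},{"fingers": 0,"linear": [0,0,0],"twist": 0},{"fingers": 0,"linear": [0,0,0],"twist": 0}]'

```text
clock: 8.05
eef_pos: [319.0, 359.8, 371.2]
tool_rot: [-3.142, -0.0, 0.72]
force: [0.5, -0.4, -3.1]
width: 26.1
gripper_force: 60.2
```

```bash
python3 - <<'E'
from h import *
a=load("s2");b=load("d2");X=tri([(a,(338,262.4)),(b,(304.7,196.1))]); print("cap",X.round(1),(proj(a,X)-[338,262.4]).round(1),(proj(b,X)-[304.7,196.1]).round(1))
b=save("side","d3.png"); s=monitor.read_state(); e=s["eef_pos"]; print(e,s["tool_rot"],s["qpos"].round(2),s["force"])
p=proj(b,e-[0,0,53])[0]; print(p)
x,y=(p-[70,52]).astype(int); x=max(0,min(x,480));y=max(0,y); np.save("pics/xy.npy",[x,y])
cv2.imwrite("pics/dial.png",cv2.resize(b["color"][y:y+120,x:x+160],None,fx=5,fy=5,interpolation=2))
E
```

```text
cap [491.   68.5 312.2] [[-0.4  0.3]] [[ 0.5 -0.2]]
[318.96116698 359.85551102 371.24442931] [-3.14149303e+00 -5.44521391e-05  7.19901051e-01] [-1.3   0.24  0.52  1.73 -0.13  1.21 -1.6 ] [ 0.53898681 -0.70248532 -3.26542071]
[343.05018873 308.51482383]
```

View pics/dial.png

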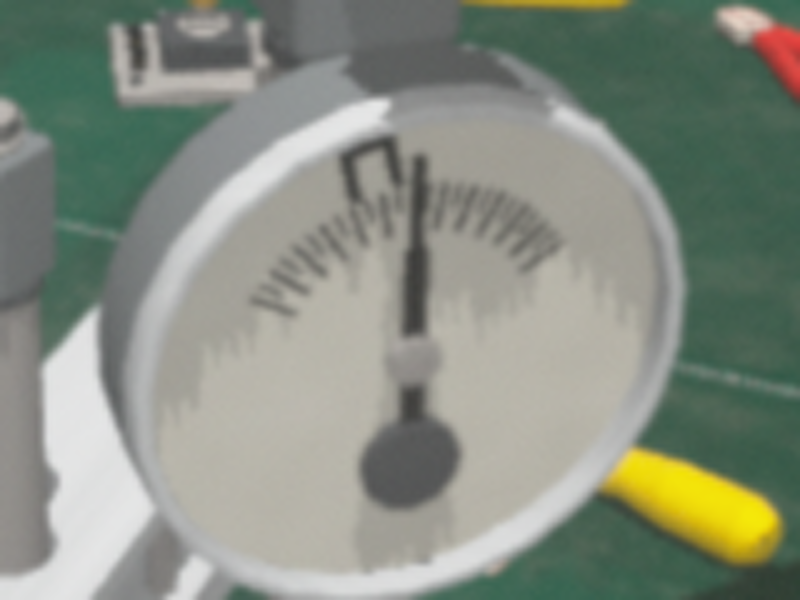

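The dial is clear. The pointer is plumb with its pivot at crop (413,358) and tip at (420,158). The gate's prongs run (345,160)-(357,200) and (390,145)-(398,183).

```bash
python3 - <<'E'
from h import *
b=load("d3"); x0,y0=np.load("pics/xy.npy"); e=np.array([319,359.8,371.2]); psi=.72-np.pi/2
ex=np.array([np.cos(psi),np.sin(psi),0]);ey=np.array([-ex[1],ex[0],0]);ez=np.array([0,0,1])
for off in(171,174):
    C0=e-[0,0,off-118]-30*ex; px=lambda u,v:(x0+u/5-.4,y0+v/5-.4)
    print("pred centre crop",((proj(b,C0)[0]-[x0,y0])*5).round())
    def pl(p):
        o,v=ray(b,p); return o+v*(((C0-o)@ex)/(v@ex))
    C=pl(px(413,358))
    for n,u,v in[("tip",420,158),("L0",345,160),("L1",357,200),("R0",390,145),("R1",398,183),("zeroscale?",427,183),("bob",410,462),("drum top",0,0)][:7]:
        d=pl(px(u,v))-C; y,z=d@ey,d@ez; print(n,np.hypot(y,z).round(1),np.arctan2(y,z).round(3))
E
```

```text
pred centre crop [418. 360.]
tip 35.1 0.011
L0 38.7 0.321
L1 31.4 0.329
R0 38.4 0.137
R1 31.7 0.118
zeroscale? 30.7 -0.03
bob 19.6 -3.124
pred centre crop [418. 377.]
tip 35.1 0.011
L0 38.7 0.321
L1 31.4 0.329
R0 38.4 0.137
R1 31.7 0.118
zeroscale? 30.7 -0.03
bob 19.6 -3.124
```

drive_tool --motion '[{"fingers": 0,"linear": [0,0,0],"twist": 0.11},{"fingers": 0,"linear": [0,0,0],"twist": 0.11},{"fingers": 0,"linear": [0,0,0],"twist": 0.11},{"fingers": 0,"linear": [0,0,0],"twist": 0.11},{"fingers": 0,"linear": [0.0006,0.0272,0],"twist": 0}]'

```text
clock: 8.52
eef_pos: [324.9, 339.1, 370.7]
tool_rot: [-3.139, -0.0, 0.283]
force: [0.5, 0.8, -3.2]
width: 26.2
gripper_force: 60.2
```

drive_tool --motion '[{"fingers": 0,"linear": [0.0006,0.0272,0],"twist": 0},{"fingers": 0,"linear": [0.0006,0.0272,0],"twist": 0},{"fingers": 0,"linear": [0.0006,0.0272,0],"twist": 0},{"fingers": 0,"linear": [0.0006,0.0272,0],"twist": 0},{"fingers": 0,"linear": [0.0006,0.0272,0],"twist": 0}]'

```text
clock: 8.93
eef_pos: [367.7, 202.7, 371.4]
tool_rot: [-3.141, -0.0, 0.28]
force: [0.6, 0.1, -3.4]
width: 26.5
gripper_force: 60.2
```

drive_tool --motion '[{"fingers": 0,"linear": [0.0006,0.0272,0],"twist": 0},{"fingers": 0,"linear": [0.0006,0.0272,0],"twist": 0},{"fingers": 0,"linear": [0.0006,0.0272,0],"twist": 0},{"fingers": 0,"linear": [0.0006,0.0272,0],"twist": 0},{"fingers": 0,"linear": [-0.0018,0.026,0.0068],"twist": 0}]'

```text
clock: 9.35
eef_pos: [406.8, 73.3, 365.5]
tool_rot: [-3.141, -0.004, 0.28]
force: [0.8, -0.4, -3.2]
width: 26.1
gripper_force: 60.2
```

drive_tool --motion '[{"fingers": 0,"linear": [-0.0018,0.026,0.0068],"twist": 0},{"fingers": 0,"linear": [-0.0018,0.026,0.0068],"twist": 0},{"fingers": 0,"linear": [-0.0018,0.026,0.0068],"twist": 0},{"fingers": 0,"linear": [-0.0018,0.026,0.0068],"twist": 0},{"fingers": 0,"linear": [-0.0018,0.026,0.0068],"twist": 0}]'

```text
clock: 9.77
eef_pos: [432.8, -54.0, 330.3]
tool_rot: [-3.141, -0.001, 0.28]
force: [-0.1, 1.2, -3.3]
width: 26.6
gripper_force: 60.2
```

drive_tool --motion '[{"fingers": 0,"linear": [-0.0018,0.026,0.0068],"twist": 0},{"fingers": 0,"linear": [-0.0018,0.026,0.0068],"twist": 0},{"fingers": 0,"linear": [-0.0018,0.026,0.0068],"twist": 0},{"fingers": 0,"linear": [-0.0018,0.026,0.0068],"twist": 0},{"fingers": 0,"linear": [-0.0018,0.026,0.0068],"twist": 0}]'

```text
clock: 10.18
eef_pos: [460.1, -181.5, 296.0]
tool_rot: [-3.142, -0.0, 0.28]
force: [1.2, 0.8, -3.6]
width: 26.5
gripper_force: 60.2
```

drive_tool --motion '[{"fingers": 0,"linear": [-0.0018,0.026,0.0068],"twist": 0},{"fingers": 0,"linear": [0,0,0],"twist": 0},{"fingers": 0,"linear": [0,0,0],"twist": 0},{"fingers": 0,"linear": [0,0,0],"twist": 0},{"fingers": 0,"linear": [0,0,0],"twist": 0}]'

```text
clock: 10.6
eef_pos: [465.4, -204.4, 289.6]
tool_rot: [-3.141, -0.0, 0.282]
force: [-0.1, -0.9, -2.7]
width: 26.3
gripper_force: 60.5
```

```bash
python3 - <<'E'
from h import *
w=load("w1"); print("dish from wrist",onz(w,(296,418),66).round(1))
a=save("scene","s4.png"); b=save("side","d4.png"); s=monitor.read_state(); e=s["eef_pos"]; print(e,s["tool_rot"],s["force"])
n=e-[0,0,162]; 
for nm,im in(("scene",a),("side",b)): print(nm,"nose ctr pred",proj(im,n),"dish",proj(im,[463.3,-204.5,66]))
A=a["color"][130:255,290:400]; B=b["color"][165:305,310:430]
cv2.imwrite("pics/over.png",np.hstack([cv2.resize(A,(400,455),interpolation=2),cv2.resize(B,(390,455),interpolation=2)]))
E
```

```text
dish from wrist [ 466.7 -206.5   66. ]
[ 465.52968458 -204.45860024  289.79738907] [-3.14096367e+00 -6.38792885e-04  2.81912453e-01] [-0.62210069 -0.20656052 -3.22369924]
scene nose ctr pred [[345.82349538 201.3559575 ]] dish [[345.28608216 217.39494984]]
side nose ctr pred [[369.05403392 244.64519963]] dish [[368.61835582 269.94527239]]
```

View pics/over.png

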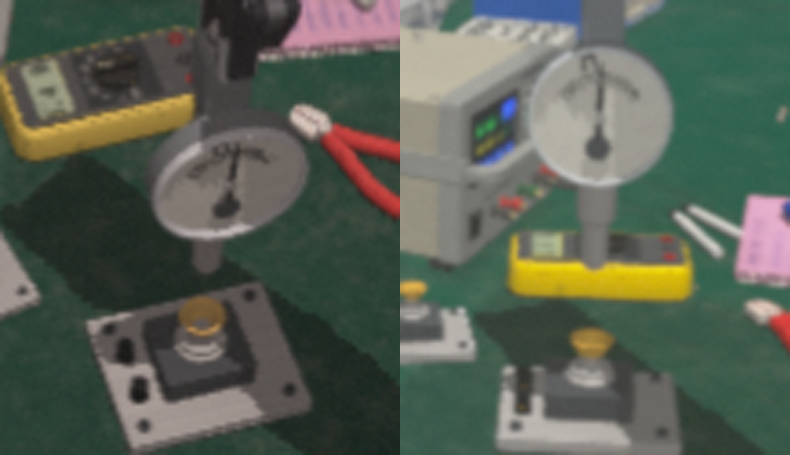

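Both views show the nose hanging straight over the dish (nose bottom at side crop (596,268) above dish (592,340), and scene crop (207,270) above (202,315)). I'll lower it.

drive_tool --motion '[{"fingers": 0,"linear": [0,0,0.018],"twist": 0},{"fingers": 0,"linear": [0,0,0.018],"twist": 0},{"fingers": 0,"linear": [0,0,0.015],"twist": 0},{"fingers": 0,"linear": [0,0,0.004],"twist": 0},{"fingers": 0,"linear": [0,0,0],"twist": 0}]'

```text
clock: 11.12
eef_pos: [464.8, -204.6, 234.0]
tool_rot: [-3.14, 0.001, 0.281]
force: [0.5, -0.2, -2.8]
width: 26.4
gripper_force: 60.5
```

drive_tool --motion '[{"fingers": 0,"linear": [0,0,0.003],"twist": 0},{"fingers": 0,"linear": [0,0,0.003],"twist": 0},{"fingers": 0,"linear": [0,0,0],"twist": 0},{"fingers": 0,"linear": [0,0,0],"twist": 0}]'

```text
clock: 11.45
eef_pos: [465.5, -205.8, 229.0]
tool_rot: [3.141, -0.001, 0.28]
force: [-0.8, -0.4, -2.3]
width: 26.0
gripper_force: 60.4
```

drive_tool --motion '[{"fingers": 0,"linear": [0,0,0.002],"twist": 0},{"fingers": 0,"linear": [0,0,0],"twist": 0},{"fingers": 0,"linear": [0,0,0],"twist": 0}]'

```text
clock: 11.7
eef_pos: [465.2, -205.8, 226.6]
tool_rot: [3.142, 0.0, 0.28]
force: [0.1, -0.7, -2.9]
width: 26.3
gripper_force: 60.5
```

drive_tool --motion '[{"fingers": 0,"linear": [0,0,0.002],"twist": 0},{"fingers": 0,"linear": [0,0,0],"twist": 0},{"fingers": 0,"linear": [0,0,0],"twist": 0}]'

```text
clock: 11.95
eef_pos: [465.3, -205.9, 224.7]
tool_rot: [3.141, -0.0, 0.28]
force: [-0.9, 0.3, -0.7]
width: 26.4
gripper_force: 60.8
```

drive_tool --motion '[{"fingers": 0,"linear": [0,0,0.002],"twist": 0},{"fingers": 0,"linear": [0,0,0.002],"twist": 0},{"fingers": 0,"linear": [0,0,0],"twist": 0},{"fingers": 0,"linear": [0,0,0],"twist": 0},{"fingers": 0,"linear": [0,0,0],"twist": 0}]'

```text
clock: 12.37
eef_pos: [465.4, -205.9, 220.8]
tool_rot: [3.141, -0.0, 0.28]
force: [-0.6, 1.1, 2.2]
width: 26.1
gripper_force: 61.1
```

drive_tool --motion '[{"fingers": 0,"linear": [0,0,0],"twist": 0},{"fingers": 0,"linear": [0,0,0],"twist": 0},{"fingers": 0,"linear": [0,0,0],"twist": 0},{"fingers": 0,"linear": [0,0,0],"twist": 0},{"fingers": 0,"linear": [0,0,0],"twist": 0}]'

```text
clock: 12.78
eef_pos: [465.3, -205.9, 220.6]
tool_rot: [3.141, -0.0, 0.28]
force: [-0.1, -0.2, 1.0]
width: 26.3
gripper_force: 61.1
```

drive_tool --motion '[{"fingers": 0,"linear": [0,0,0],"twist": 0},{"fingers": 0,"linear": [0,0,0],"twist": 0},{"fingers": 0,"linear": [0,0,0],"twist": 0},{"fingers": 0,"linear": [0,0,0],"twist": 0},{"fingers": 0,"linear": [0,0,0],"twist": 0}]'

```text
clock: 13.2
eef_pos: [465.3, -205.8, 220.6]
tool_rot: [3.141, -0.0, 0.28]
force: [-0.5, -1.0, 2.3]
width: 26.5
gripper_force: 61.1
```

```bash
python3 - <<'E'
from h import *
F=[];
for _ in range(4):
    a=cams.get_image("scene"); s=monitor.read_state(); F.append(np.r_[s["eef_pos"],s["force"],s["torque"]])
print(np.mean(F,0).round(2))
b=save("side","d5.png"); np.save("pics/s5.npy",a,allow_pickle=True)
A=a["color"][150:255,290:400]; B=b["color"][180:305,310:430]
cv2.imwrite("pics/up.png",np.hstack([cv2.resize(A,(420,400),interpolation=2),cv2.resize(B,(380,400),interpolation=2)]))
E
```

```text
[ 4.6525e+02 -2.0581e+02  2.2060e+02 -5.3000e-01 -5.7000e-01  1.9500e+00
 -1.3000e-01  6.0000e-02 -1.0000e-02]
```

View pics/up.png

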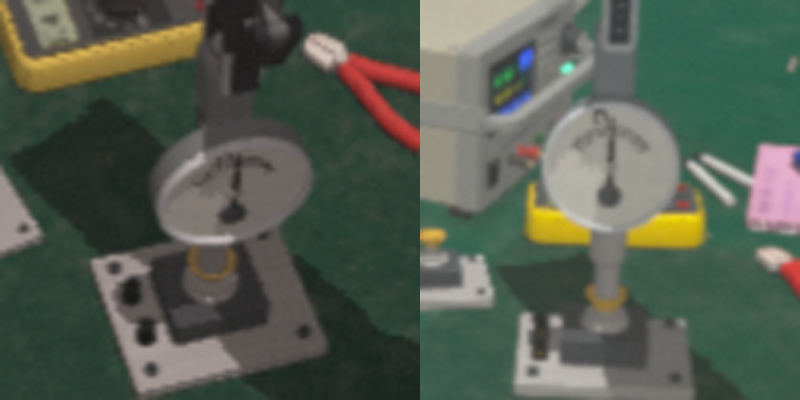

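The zoom shows the nose seated in the dish, the stud pressed (about 5 N, so roughly 4.5 mm), the pointer at the scale's zero and the probe upright. I'll start rocking in a small step.

drive_tool --motion '[{"fingers": 0,"linear": [-0.002,0,0],"twist": 0},{"fingers": 0,"linear": [-0.002,0,0],"twist": 0},{"fingers": 0,"linear": [-0.002,0,0.0001],"twist": 0},{"fingers": 0,"linear": [-0.002,0,0.0001],"twist": 0},{"fingers": 0,"linear": [-0.002,0,0.0001],"twist": 0}]'

```text
clock: 13.87
eef_pos: [456.5, -208.4, 220.6]
tool_rot: [3.141, -0.002, 0.28]
force: [2.2, 0.5, 2.2]
width: 26.0
gripper_force: 61.1
```

```bash
python3 - <<'E'
from h import *
F=[]
for _ in range(4):
    b=cams.get_image("side"); s=monitor.read_state(); F.append(np.r_[s["eef_pos"],s["force"],s["torque"]])
print(np.mean(F,0).round(2)); np.save("pics/d6.npy",b,allow_pickle=True)
# track dial/stem motion between frames by phase correlation of patches
a=load("d5")["color"];c=b["color"]
def shift(x,y,w,h):
    t=cv2.cvtColor(a[y:y+h,x:x+w],6); r=cv2.matchTemplate(cv2.cvtColor(c[y-8:y+h+8,x-12:x+w+12],6),t,cv2.TM_CCOEFF_NORMED); return np.array(cv2.minMaxLoc(r)[3])-[12,8],r.max().round(2)
for n,q in(("head",(363,186,15,20)),("dial",(346,210,50,42)),("stem",(362,254,13,14)),("dish",(358,270,22,16))): print(n,*shift(*q))
E
```

```text
[ 4.5600e+02 -2.0858e+02  2.2051e+02  2.3800e+00  7.4000e-01  2.5000e+00
  2.8000e-01 -1.1100e+00  3.0000e-02]
head [5 0] 0.85
dial [2 0] 0.95
stem [1 0] 0.97
dish [0 0] 0.96
```

drive_tool --motion '[{"fingers": 0,"linear": [-0.002,0,0.0002],"twist": 0},{"fingers": 0,"linear": [-0.002,0,0.0002],"twist": 0},{"fingers": 0,"linear": [-0.002,0,0.0002],"twist": 0},{"fingers": 0,"linear": [-0.002,0,0.0003],"twist": 0},{"fingers": 0,"linear": [-0.002,0,0.0003],"twist": 0}]'

```text
clock: 14.48
eef_pos: [445.7, -211.4, 219.1]
tool_rot: [3.142, 0.0, 0.28]
force: [3.1, 0.5, 2.5]
width: 26.6
gripper_force: 60.9
```

drive_tool --motion '[{"fingers": 0,"linear": [-0.002,0,0.0003],"twist": 0},{"fingers": 0,"linear": [-0.002,0,0.0003],"twist": 0},{"fingers": 0,"linear": [-0.002,0,0.0003],"twist": 0},{"fingers": 0,"linear": [-0.002,0,0.0004],"twist": 0},{"fingers": 0,"linear": [-0.002,0,0.0004],"twist": 0}]'

```text
clock: 14.9
eef_pos: [436.1, -214.1, 217.4]
tool_rot: [-3.142, 0.0, 0.28]
force: [1.8, 0.0, 2.3]
width: 26.0
gripper_force: 60.6
```

drive_tool --motion '[{"fingers": 0,"linear": [-0.002,0,0.0004],"twist": 0},{"fingers": 0,"linear": [-0.002,0,0.0004],"twist": 0},{"fingers": 0,"linear": [-0.002,0,0.0005],"twist": 0},{"fingers": 0,"linear": [-0.002,0,0.0005],"twist": 0},{"fingers": 0,"linear": [0,0,0],"twist": 0}]'

```text
clock: 15.32
eef_pos: [427.9, -216.4, 215.5]
tool_rot: [-3.141, 0.001, 0.279]
force: [1.5, 0.2, 3.1]
width: 26.4
gripper_force: 60.2
```

drive_tool --motion '[{"fingers": 0,"linear": [0,0,0],"twist": 0},{"fingers": 0,"linear": [0,0,0],"twist": 0},{"fingers": 0,"linear": [0,0,0],"twist": 0},{"fingers": 0,"linear": [0,0,0],"twist": 0},{"fingers": 0,"linear": [0,0,0],"twist": 0}]'

```text
clock: 15.73
eef_pos: [428.7, -216.2, 215.5]
tool_rot: [-3.141, 0.0, 0.28]
force: [0.7, 0.5, 3.9]
width: 26.1
gripper_force: 60.2
```

drive_tool --motion '[{"fingers": 0,"linear": [0,0,0],"twist": 0},{"fingers": 0,"linear": [0,0,0],"twist": 0},{"fingers": 0,"linear": [0,0,0],"twist": 0},{"fingers": 0,"linear": [0,0,0],"twist": 0},{"fingers": 0,"linear": [0,0,0],"twist": 0}]'

```text
clock: 16.15
eef_pos: [428.7, -216.2, 215.6]
tool_rot: [-3.141, 0.0, 0.28]
force: [2.2, -0.0, 4.0]
width: 26.2
gripper_force: 60.2
```

```bash
python3 - <<'E'
from h import *
F=[]; S=[];D=[]
for i in range(10):
    b=cams.get_image("side" if i%2 else "scene"); (D if i%2 else S).append(b["color"].astype(np.float32)); s=monitor.read_state(); F.append(np.r_[s["eef_pos"],s["force"],s["torque"]])
print(np.mean(F,0).round(2),s["clock"]); np.save("pics/d7.npy",b,allow_pickle=True)
B=np.mean(D,0).clip(0,255).astype(np.uint8); A=np.mean(S,0).clip(0,255).astype(np.uint8); cv2.imwrite("pics/B7.png",B);cv2.imwrite("pics/A7.png",A)
print(np.array(D).std(0)[205:260,340:400].max())
B2=cv2.resize(B[200:290,328:398],(467,600),interpolation=2); A2=cv2.resize(A[170:245,318:388],(333,357),interpolation=2)
cv2.imwrite("pics/end.png",np.hstack([B2,np.vstack([A2,np.zeros((243,333,3),np.uint8)])]))
E
```

```text
[ 4.2869e+02 -2.1624e+02  2.1558e+02  8.0000e-01  4.6000e-01  3.3100e+00
  1.5000e-01 -6.2000e-01  2.0000e-02] 16.65
5.4405885
```

View pics/end.png

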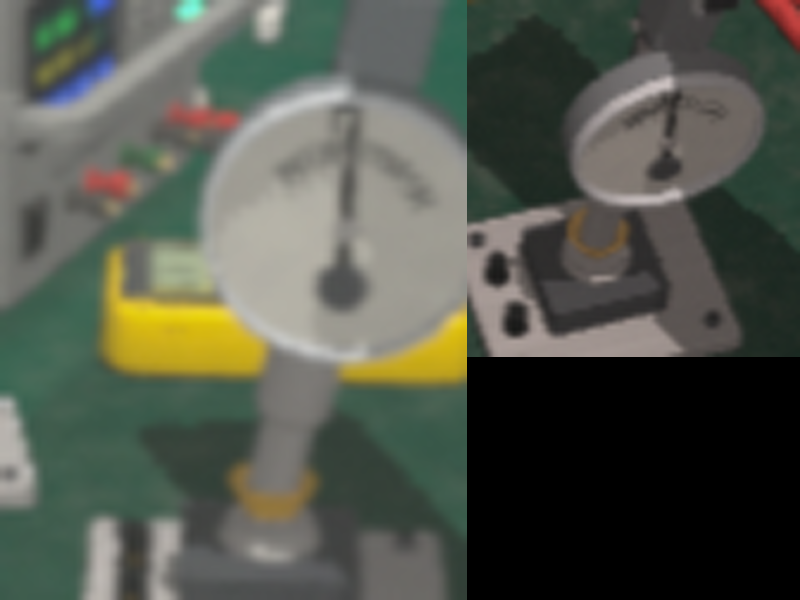

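The end view shows the needle (crop x≈349) standing between the gate's prongs (x≈336 and 358), with the nose in the dish and the stud not bottomed. I'll check the centring numerically.

```bash
python3 - <<'E'
from h import *
B=cv2.imread("pics/B7.png",0)
print("cols 374-388"); 
for r in range(213,226): print(r,B[r,374:389])
b=load("d7"); e=np.array([428.69,-216.24,215.58]); psi=.28-np.pi/2
ex=np.array([np.cos(psi),np.sin(psi),0]);ey=np.array([-ex[1],ex[0],0]); lean=.21
up=np.array([0,0,1])*np.cos(lean)-ey*np.sin(lean); C=e+[0,0,19]-72*up-30*ex
for nm,ang,r in(("pivot",0,0),("L prong",.325-.01-lean,38),("R prong",.128-.01-lean,38),("gate mid",.216-lean,38),("tip",0,35)):
    d=-np.sin(-ang)*ey+np.cos(ang)*np.array([0,0,1]); print(nm,proj(b,C+r*d).round(2))
E
```

```text
cols 374-388
213 [156 161 166 175 183 176 152 121 108 106 102 100  97  94  92]
214 [191 199 201 200 199 183 154 138 133 132 129 124 115 106 100]
215 [195 191 182 170 158 144 134 137 143 148 148 144 137 130 123]
216 [168 163 156 139 115 107 106 112 132 148 151 150 148 146 143]
217 [155 154 151 136 120 130 122 113 132 149 152 152 153 151 149]
218 [155 154 150 135 124 133 118 110 133 149 152 154 154 154 153]
219 [155 155 150 137 126 127 104 104 133 150 153 153 153 154 154]
220 [153 152 148 138 131 122  98 105 132 146 151 153 153 154 154]
221 [145 142 134 125 122 113  97 108 126 134 139 144 149 152 153]
222 [137 135 124 117 117 112  99 110 125 129 126 127 136 146 151]
223 [131 135 126 122 121 120 107 115 128 134 128 124 123 132 143]
224 [132 136 133 135 132 121 107 121 136 139 133 127 119 122 127]
225 [142 147 148 152 144 116  99 124 145 149 142 130 120 117 120]
pivot [[380.8 234.8]]
L prong [[379.96 217.8 ]]
R prong [[383.59 217.96]]
gate mid [[381.79 217.79]]
tip [[381.81 219.16]]
```

drive_tool --motion '[{"fingers": 0,"linear": [-0.0015,0,0.0002],"twist": 0},{"fingers": 0,"linear": [-0.0015,0,0.0003],"twist": 0},{"fingers": 0,"linear": [0,0,0],"twist": 0},{"fingers": 0,"linear": [0,0,0],"twist": 0},{"fingers": 0,"linear": [0,0,0],"twist": 0}]'

```text
clock: 17.07
eef_pos: [425.9, -217.1, 215.1]
tool_rot: [3.141, -0.0, 0.28]
force: [0.8, -0.0, 4.5]
width: 26.3
gripper_force: 60.1
```

drive_tool --motion '[{"fingers": 0,"linear": [0,0,0],"twist": 0},{"fingers": 0,"linear": [0,0,0],"twist": 0},{"fingers": 0,"linear": [0,0,0],"twist": 0},{"fingers": 0,"linear": [0,0,0],"twist": 0},{"fingers": 0,"linear": [0,0,0],"twist": 0}]'

```text
clock: 17.48
eef_pos: [425.9, -217.2, 215.1]
tool_rot: [3.141, -0.0, 0.28]
force: [0.5, 0.9, 3.2]
width: 26.5
gripper_force: 60.2
```

drive_tool --motion '[{"fingers": 0,"linear": [0,0,0],"twist": 0},{"fingers": 0,"linear": [0,0,0],"twist": 0},{"fingers": 0,"linear": [0,0,0],"twist": 0},{"fingers": 0,"linear": [0,0,0],"twist": 0},{"fingers": 0,"linear": [0,0,0],"twist": 0}]'

```text
clock: 17.9
eef_pos: [425.8, -217.1, 215.1]
tool_rot: [3.142, 0.0, 0.28]
force: [1.5, 0.7, 2.9]
width: 26.3
gripper_force: 60.2
```

```bash
python3 - <<'E'
from h import *
F=[];D=[]
for i in range(8):
    b=cams.get_image("side"); D.append(b["color"].astype(np.float32)); s=monitor.read_state(); F.append(np.r_[s["eef_pos"],s["force"]])
print(np.mean(F,0).round(2),s["clock"],s["gripper_force"])
B=cv2.cvtColor(np.mean(D,0).clip(0,255).astype(np.uint8),6)
for r in range(213,228): print(r,B[r,372:387])
E
```

```text
[ 4.2584e+02 -2.1711e+02  2.1510e+02  1.4300e+00 -1.0000e-02  3.2200e+00] 18.3 60.152517557144165
213 [129 138 147 157 166 165 168 173 173 162 140 113 103 100  98]
214 [153 167 179 194 208 205 201 203 199 180 150 134 130 125 119]
215 [187 198 199 198 198 190 178 174 167 154 143 145 148 148 142]
216 [197 190 178 170 165 159 142 119 109 107 113 132 148 152 150]
217 [172 165 160 157 155 151 133 104 102 106 106 126 148 153 153]
218 [157 156 156 156 155 151 133 109 110 106 106 127 148 154 154]
219 [156 156 156 156 156 151 134 112 104  93  99 127 148 154 154]
220 [155 155 155 156 155 148 134 117 106  92 106 131 147 151 154]
221 [156 153 151 151 149 138 124 118 109 101 116 129 136 143 149]
222 [153 145 139 139 139 126 118 113 108 100 115 127 133 138 141]
223 [141 133 134 132 136 128 122 116 111 107 121 128 129 129 131]
224 [126 125 134 135 136 136 137 130 123 117 132 135 134 132 134]
225 [120 122 136 148 146 153 157 146 124 117 139 147 145 140 136]
226 [131 138 149 160 158 162 165 146 107 100 131 150 151 146 141]
227 [148 151 159 168 167 167 167 145 100  98 132 151 155 152 149]
```

```bash
python3 -c "
from cell import ctrl; print(ctrl.finish_job())"
```

```text
the job is handed in; nothing more can be done
None
```

I handed the job in at about 18 s with the gauged probe still gripped and motionless: its nose is pressed in the dish with the stud roughly 6 mm down, it leans about 0.23 rad, and the needle sits in the gap of the set mark to within about 0.01 rad; the plain probe and meter were not touched.

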